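Index the casting carousel and open the slip valve

TASK

The slip pump is still off: get the casting station ready for the next fill. Turn the mould carousel one place anticlockwise (seen from above), so that the next mould clicks in under the filling spout. Then open the slip valve: crank its handwheel anticlockwise until you feel it come up against its stop, back it off a quarter turn so that the spindle cannot seize, and let go, leaving the ware and tools round about where they are.

Things in the scene. Friction and masses are not known exactly. Their poses are not given: they have to be found in the camera images.
- carousel (a joint): rotation (rad) of the casting carousel, 0 as found, growing anticlockwise seen from above. A spring detent holds it in six positions, 60 degrees apart: some 6 N at a handle takes it over the hump half-way, then it pulls itself into the next position and stays. Let go at rest within 20 degrees of a position, it settles there.
- carousel_axis (a point): centre of the carousel's aluminium disc (380 mm across), on its upright axis, at the height of the disc's top, 73 mm above the bench. Fixed on the disc stand six alike white plaster moulds (88 mm across, 82 mm high, tops 155 mm above the bench), 60 degrees apart on a 105 mm radius, and three upright black handles at the rim.
- index_handle (a point): the handle on the robot's side of the carousel: an upright black grip, 25 mm in diameter and 77 mm high, fixed on the disc 176 mm from the axis, its top 150 mm above the bench; this point is on its centre line, 45 mm above the disc. It goes round with the disc. The other two handles are alike, at 120 degrees either way.
- mould_next (a point): centre of the mouth of the mould that is to be filled next: at the start it is the neighbour, one place clockwise seen from above, of the mould under the spout
- spout (a point): tip of the fixed filling spout, 29 mm above the mould tops, over the far side of the carousel; its steel standpipe and level arm (top 0.27 m above the bench) stand on the side away from the robot
- wheel_axis (a point): centre of the slip valve's dark three-spoked handwheel, on its upright axis, at mid height of the rim (165 mm above the bench); rim 112 mm across its centre line, 14 mm thick. It opens anticlockwise seen from above with a steady 2 to 3 N at the grip; the spindle does not rise. It stands part open: one to two turns are left to its rigid stop, and only feeling tells where.
- crank_grip (a point): centre of the black revolving crank grip that stands up from the handwheel's rim, 56 mm from the axis: 25 mm in diameter, 65 mm high, top 241 mm above the bench, this point 33 mm above its foot. It spins freely about its own upright pin, so a gripper can hold it and go round with it without turning.
- cup_a: white cup with black brushwork, 86 mm across the rim, 100 mm high, origin at its underside; leave it where it is
- cup_b: another such cup; leave it where it is
- cup_c: another such cup; leave it where it is
- vase: plain white vase, 132 mm across the rim, 150 mm high, origin at its underside; leave it where it is
- tub: white plastic tub with grey lid, 157 x 112 x 69 mm, origin at its underside; leave it where it is
- brush: brush lying on the bench, 200 mm long; leave it where it is
- roller: small wooden rolling pin lying on the bench, 240 mm long, 44 mm thick; leave it where it is

How it is judged:
On the way, in this order (a step that is already met when the one before it is completed fails the run):
1. the next mould stands in its detent under the spout (horizontal distance between mould_next and spout below 0.007 m and velocity of joint carousel between -0.04 and 0.04 rad/s), for 0.3 s.
2. with the mould there, the handwheel has been cranked up against its open stop (value of joint slip_wheel above 17.94 rad and horizontal distance between mould_next and spout below 0.007 m), for 0.1 s.
At the end, for the whole second after the job is handed in: The next mould stands at rest under the spout (mouth centre within 7 mm of the spout's axis, seen from above), and the handwheel stands still, a quarter turn (63 to 117 degrees) short of its open stop (all of step 1 and value of joint slip_wheel between 15.95 and 16.9 rad and velocity of joint slip_wheel between -0.05 and 0.05 rad/s); the robot touches nothing.
It fails at once if a cup, the vase, the tub, the brush or the rolling pin is shifted by more than 25 mm (distance of any of cup_a, cup_b, cup_c, vase, tub, brush, roller from where it was at the start of the episode above 0.025 m).
It also fails if it takes over 67 s, if anything falls off the work surface, if the arm or the gripper's body presses on something with over 40 N, if the wrist force passes 120 N, or if a joint passes its speed limit or range.

ROBOT

A 7-joint arm with a two-finger parallel gripper is mounted at the origin on the work surface. World frame = base frame: x ahead of the robot, y to its left, z up, the work surface at z = 0. Lengths are in m, angles in rad, forces in N, time in s.
With the tool pointing down it reaches from about 0.4 to 0.85 m from the base axis. Payload 4.5 kg.
Tool frame: the origin (TCP) lies midway between the tips of the shut fingers; the grasp point (between the pads) lies 19 mm behind it; z points along the fingers, y is the line along which they close (so a half turn about z gives the same grasp; the last joint's range is limited). The gripper opens to 85 mm and grips with 20 to 120 N. Pads are 22 mm wide; open, the fingers measure 114 mm over their backs; the gripper's body (76 mm by 85 mm) begins 54 mm behind the grasp point. The pads swing forward as they close: fully open they stand 13 mm farther back than shut.
Start: joints at [1.344, 0.689, -0.195, 1.565, 0.157, 0.902, -0.215], TCP at [0.161, -0.604, 0.231] pointing down, gripper open.
Joint ranges: [-3.01, 3.01], [-0.46, 2.08], [-1.47, 1.51], [0.13, 2.56], [-1, 4.14], [0.04, 2.09], [-2.66, 2.66]. Speed limits (rad/s): [2.57, 2.57, 3.14, 3.14, 3.14, 3.14, 3.14].

INTERFACE

Orientations are given as a unit quaternion [w, x, y, z].
In Python, from workcell import * gives the robot as it stands.
- The arm moves only by the tool drive_tool, never from a script. Its argument "rows" is a list of rows, each a list of 3 entries, a list of its own where there are three numbers: the shift along the world's x, y, z in m, then the turn about the world's z in degrees, then the opening, from 0 (shut) to 1 (fully open). In form: [[[x, y, z], twist, jaw], ...]. A call has exactly 10 rows; each row shifts and turns the commanded pose from where the row before left it; what a row does not reach is not made up. A row lasts 1/12 s, in which the tool goes at most 41.7 mm and 7.16 degrees, less where a joint would pass 70% of its speed; a pose out of reach is approached as far as the arm can. A call is refused whole if a number of a shift passes 0.0417 or a number of a turn 7.16, either way. A call with a gripper value outside its range is refused whole. The fingers move at their own pace and stop on an object; "newtons" is the grip in N (left out, the last holds). Time passes only in rows, so rows that do not move let the fingers close, or fill a call up. It gives the time, the measured TCP pose, the force, the opening and the grip force at its end, in the units of the state.
- sense(): the state, without advancing time (a new reading comes with each control period).
- get_image(name): name is "scene" or "top"; returns the picture (420x560x3 uint8, red, green, blue); there is no depth.
- get_calibration(name): a dict with "fx", "fy", "cx", "cy" (pixels), "extrinsics" (4x4, takes a point from camera to world coordinates). Camera axes: x right, y down, z forward; pixel columns grow to the right and rows downward; lengths in m; the calibration is good to about 2 mm. A picture is of the moment at which its call begins. get_calibration takes no time and is no camera call.
- sign_off(): hands the job in; it is judged then, once.
The state is a dict: "clock": time; "qpos": joint angles; "qd": joint speeds; "joint_efforts": joint torques, N m; "tool_pos": TCP position; "tool_rot": TCP orientation; "ft_force": force on the tool from outside, world axes, zero at the start; "ft_torque": the same for the moment, N m; "grip_width": finger opening in m; "gripper_force": force on a finger pad.
Only numpy, scipy, OpenCV 4.12 (cv2) and the standard library are available. Lean on these libraries where they do the work, as an engineer would, in place of code of your own. Each camera call takes 0.05 s, during which the arm holds its last target. There are 200 camera calls.

## Working session

There is one attempt and no reset: what is moved stays moved. The work goes in short steps, Python scripts to look and compute and a tool call to move; the robot and the scene stay as the last step left them, time stands still between calls to the robot, and variables do not carry over. Pictures are saved under pics/ and viewed, at most 10 in all, crops included, and the job is handed in when it is done.

Besides the shell and the picture viewer there is one more tool, called after "Call:" in YAML: its name, and indented under it one key for each argument. drive_tool: Moves the arm, as the interface text tells. Its arguments: {"type":"object","properties":{"rows":{"type":"array"},"newtons":{"type":"number"}},"required":["rows"]}

```bash
mkdir -p pics
python3 - <<'E'
from workcell import *
import cv2,numpy as np
for n in("scene","top"):
    im=get_image(n); cv2.imwrite(f"pics/{n}0.png",cv2.cvtColor(im,cv2.COLOR_RGB2BGR))
    c=get_calibration(n); print(n,c["fx"],c["fy"],c["cx"],c["cy"],np.round(c["extrinsics"],4).tolist())
s=sense();print(s["tool_pos"],s["tool_rot"],s["clock"])
E
```

```text
scene 491.619169690659 491.619169690659 273.514404281061 210.72666617487295 [[0.0171, 0.7737, -0.6333, 1.653], [0.9998, -0.0179, 0.0052, -0.024], [-0.0073, -0.6333, -0.7739, 1.4639], [0.0, 0.0, 0.0, 1.0]]
top 478.49415357372357 478.49415357372357 276.8106737740453 205.1986943836093 [[0.0, -0.9954, 0.0955, 0.4181], [-1.0, 0.0002, 0.0024, 0.0162], [-0.0024, -0.0955, -0.9954, 1.5918], [0.0, 0.0, 0.0, 1.0]]
[ 0.16096148 -0.60330464  0.23055035] [-8.26020629e-04  9.91508459e-01  1.30039480e-01 -1.66292879e-04] 0.1
```

View pics/scene0.png

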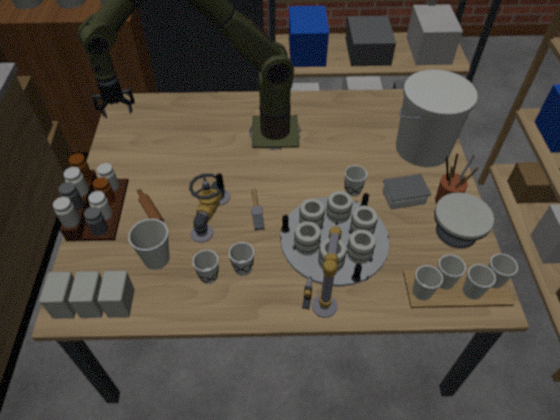

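View pics/top0.png

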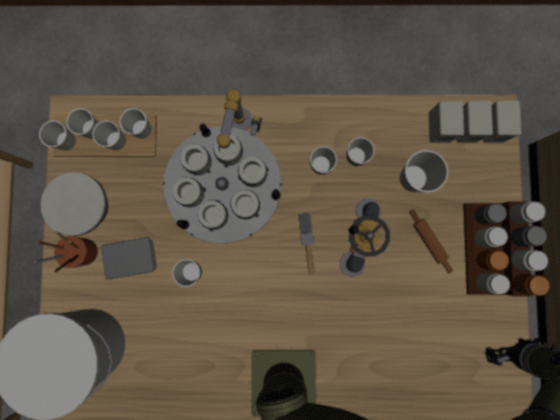

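The top view has the carousel at about (222,184), with the robot-side handle at (183,225) and the spout tip near (223,140). The handwheel is at (369,237), with its crank grip near (355,260). In the scene view the grip is at (220,183) and the handle appears near (365,200).

```bash
cat > h.py <<'E'
from workcell import *
import cv2,numpy as np
def ray(n,u,v):
    c=get_calibration(n);E=np.array(c["extrinsics"])
    return E[:3,3],E[:3,:3]@np.array([(u-c["cx"])/c["fx"],(v-c["cy"])/c["fy"],1])
def at(n,u,v,z):
    o,d=ray(n,u,v);return (o+d*(z-o[2])/d[2])
def px(n,p):
    c=get_calibration(n);E=np.array(c["extrinsics"]);q=E[:3,:3].T@(np.array(p)-E[:3,3])
    return q[0]/q[2]*c["fx"]+c["cx"],q[1]/q[2]*c["fy"]+c["cy"]
E
python3 - <<'E'
from h import *
for n in("top","scene"):
    g=cv2.imread(f"pics/{n}0.png"); m=(g.max(2)<32).astype(np.uint8)
    k,_,st,ce=cv2.connectedComponentsWithStats(m)
    print(n,[(ce[i].round(1).tolist(),st[i].tolist()) for i in range(1,k) if 12<st[i][4]<400 and 130<ce[i][0]<400 and ce[i][1]>100])
g=cv2.imread("pics/top0.png");s=cv2.imread("pics/scene0.png")
def crop(g,x,y,w,h,f): return cv2.convertScaleAbs(cv2.resize(g[y:y+h,x:x+w],None,fx=f,fy=f,interpolation=cv2.INTER_CUBIC),alpha=1.7,beta=15)
a=np.hstack([crop(g,155,110,140,150,2.857),crop(g,320,190,75,80.0.__int__(),5.3625)[:428,:380]]) if 0 else None
t=cv2.resize(crop(g,155,110,140,140,1),(400,400),interpolation=2); w=cv2.resize(crop(g,325,195,80,80,1),(400,400),interpolation=2)
w2=cv2.resize(crop(s,175,160,80,40,1),(400,200),interpolation=2);t2=cv2.resize(crop(s,270,170,140,70,1),(400,200),interpolation=2)
cv2.imwrite("pics/crops.png",np.vstack([np.hstack([t,w]),np.hstack([t2,w2])]))
E
```

```text
top [([204.6, 130.2], [201, 125, 9, 11, 68]), ([275.3, 194.3], [272, 190, 7, 9, 49]), ([364.9, 209.0], [363, 205, 5, 10, 25]), ([182.8, 223.8], [178, 221, 10, 8, 62]), ([353.2, 229.3], [349, 225, 9, 10, 60]), ([349.0, 262.6], [347, 256, 5, 14, 36])]
scene [([219.6, 182.9], [216, 175, 8, 19, 84]), ([364.7, 199.4], [362, 194, 6, 11, 45]), ([284.9, 223.6], [282, 216, 6, 16, 73]), ([201.0, 231.4], [197, 229, 9, 5, 20]), ([356.9, 272.6], [353, 264, 8, 17, 87])]
```

View pics/crops.png

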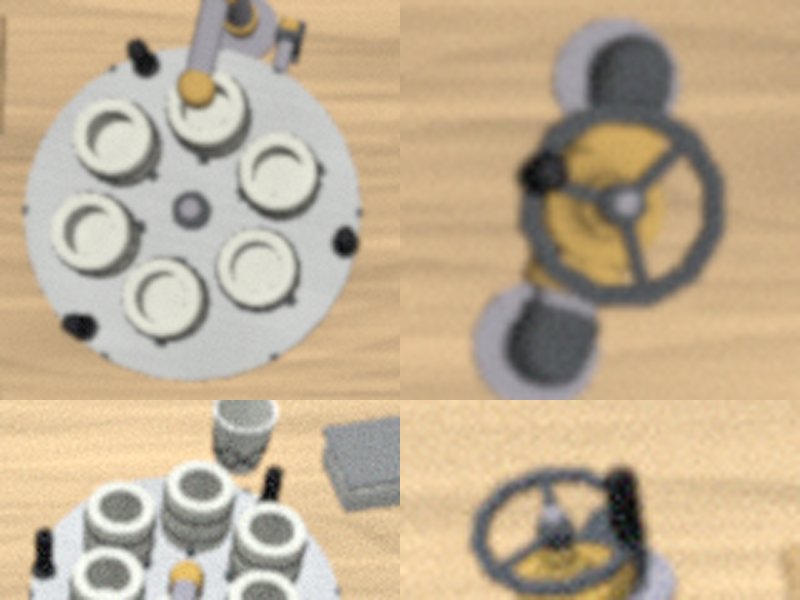

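The crops show the handle at top (183,224) and the crank grip at top (353,229), on the left of the rim. The wheel rim is centred on about (369.3,235.8).

Run:
```python
from h import *
g=cv2.imread("pics/top0.png").astype(int)
b,gg,r=g[...,0],g[...,1],g[...,2]
p=np.round
def tri(a,b):
    (o1,d1),(o2,d2)=ray("top",*a),ray("scene",*b)
    s=np.linalg.lstsq(np.stack([d1,-d2],1),o2-o1,rcond=None)[0]; return (o1+d1*s[0]+o2+d2*s[1])/2, np.linalg.norm(o1+d1*s[0]-o2-d2*s[1])
H=[at("top",*c,.112) for c in((204.6,130.2),(275.3,194.3),(182.8,223.8))]
print("handles",p(H,3),"axis",p(np.mean(H,0),3),"r",[p(np.linalg.norm((h-np.mean(H,0))[:2]),3) for h in H])
print("tri",tri((182.8,223.8),(364.7,199.4)))
m=((abs(r-b)<12)&(r>60)).astype(np.uint8); m[:, :155]=0;m[:,295:]=0
k,_,st,ce=cv2.connectedComponentsWithStats(m);i=1+st[1:,4].argmax()
cn=max(cv2.findContours((255*m).astype(np.uint8),0,2)[0],key=cv2.contourArea);e=cv2.fitEllipse(cv2.convexHull(cn));print("disc ell",e,at("top",*e[0],.073))
print("hub",at("top",222,184,.09))
w=at("top",369.3,235.8,.165);k=at("top",353.2,229.3,.21);print("wheel",w,"grip",k,np.linalg.norm((k-w)[:2]),"tri",tri((353.2,229.3),(219.6,182.9)))
for n,c,z in(("cup near",(187,272),.1),("cup2",(322,160),.1),("cup3",(361,151),.1),("vase",(426,171),.15),("tub",(128,257),.07),("brush",(306,240),.01),("roller",(431,241),.03)):print(n,p(at("top",*c,z),3))
```

```text
handles [[0.798 0.248 0.112]
 [0.594 0.025 0.112]
 [0.502 0.311 0.112]] axis [0.631 0.194 0.112] r [np.float64(0.175), np.float64(0.174), np.float64(0.174)]
tri (array([0.50237357, 0.31298401, 0.11298006]), np.float64(0.004398265750862693))
disc ell ((221.01889038085938, 49.76252365112305), (92.3690414428711, 434.43475341796875), 89.78414154052734) [1.07794848 0.203594   0.073     ]
hub [0.62968512 0.1934731  0.09      ]
wheel [ 0.46345239 -0.25554873  0.165     ] grip [ 0.48075474 -0.2008812   0.21      ] 0.057340303283582715 tri (array([ 0.48156998, -0.20310193,  0.19215284]), np.float64(0.0011523188314220055))
cup near [0.354 0.298 0.1  ]
cup2 [ 0.705 -0.123  0.1  ]
cup3 [ 0.734 -0.247  0.1  ]
vase [ 0.661 -0.435  0.15 ]
tub [0.4   0.491 0.07 ]
brush [ 0.455 -0.076  0.01 ]
roller [ 0.451 -0.482  0.03 ]
```

Call:
drive_tool:
  rows:
    - [[0.029,0.025,0.007],-5.7,1]
    - [[0.029,0.025,0.007],-5.7,1]
    - [[0.029,0.025,0.007],-5.7,1]
    - [[0.029,0.025,0.007],-5.7,1]
    - [[0.029,0.025,0.007],-5.7,1]
    - [[0.029,0.025,0.007],-5.7,1]
    - [[0.029,0.025,0.007],-5.7,1]
    - [[0.029,0.025,0.007],-5.7,1]
    - [[0.029,0.025,0.007],-5.7,1]
    - [[0.029,0.025,0.007],-5.7,1]
  newtons: 40

```text
clock: 0.93
tool_pos: [0.4522, -0.3521, 0.3013]
tool_rot: [-0.0, 0.933, -0.361, -0.0]
ft_force: [-0.1, -0.7, -0.1]
grip_width: 0.0855
gripper_force: 0.0
```

Call:
drive_tool:
  rows:
    - [[0.002,0.038,0],0,1]
    - [[0.002,0.038,0],0,1]
    - [[0.002,0.038,0],0,1]
    - [[0.002,0.038,0],0,1]
    - [[0.002,0.038,0],0,1]
    - [[0.002,0.038,0],0,1]
    - [[0.002,0.038,0],0,1]
    - [[0.002,0.038,0],0,1]
    - [[0.002,0.038,0],0,1]
    - [[0.002,0.038,0],0,1]

```text
clock: 1.77
tool_pos: [0.4706, 0.028, 0.3012]
tool_rot: [0.0, 0.933, -0.359, -0.0]
ft_force: [1.2, 0.3, -0.3]
grip_width: 0.0855
gripper_force: 0.0
```

Call:
drive_tool:
  rows:
    - [[0.003,0.036,-0.01],0,1]
    - [[0.003,0.036,-0.01],0,1]
    - [[0.003,0.036,-0.01],0,1]
    - [[0.003,0.036,-0.01],0,1]
    - [[0.003,0.036,-0.01],0,1]
    - [[0.003,0.036,-0.01],0,1]
    - [[0.003,0.034,-0.01],0,1]
    - [[0.003,0.034,-0.01],0,1]
    - [[0.003,0,-0.01],0,1]
    - [[0.003,0,-0.01],0,1]

```text
clock: 2.6
tool_pos: [0.4999, 0.3133, 0.1998]
tool_rot: [0.0, 0.934, -0.356, -0.001]
ft_force: [-0.5, -1.3, 0.8]
grip_width: 0.0854
gripper_force: 0.0
```

Call:
drive_tool:
  rows:
    - [[0.001,0,-0.016],0,1]
    - [[0.001,0,-0.016],0,1]
    - [[0,0,-0.016],0,1]
    - [[0,0,-0.016],0,1]
    - [[0,0,-0.016],0,1]
    - [[0,0,-0.016],0,1]
    - [[0,0,0],0,0]
    - [[0,0,0],0,0]
    - [[0,0,0],0,0]
    - [[0,0,0],0,0]

```text
clock: 3.43
tool_pos: [0.5041, 0.3099, 0.1064]
tool_rot: [-0.001, 0.933, -0.359, 0.001]
ft_force: [0.3, 0.5, -0.0]
grip_width: 0.0389
gripper_force: 0.0
```

Run:
```python
from h import *
print({k:np.round(v,3) for k,v in sense().items()})
A=np.array([.631,.194]);h=sense()["tool_pos"][:2];d=h-A;r=.175;a0=np.arctan2(d[1],d[0]);print(np.degrees(a0),np.hypot(*d))
pr=h
for i in range(1,21):
    a=a0+np.radians(3*i);q=A+np.hypot(*d)*np.array([np.cos(a),np.sin(a)]);print(np.round(q-pr,4).tolist());pr=q
```

```text
{'clock': np.float64(3.433), 'qpos': array([-0.786,  0.836,  0.279,  1.788, -0.388,  0.57 , -2.572]), 'qd': array([-0.005, -0.003, -0.002, -0.001, -0.002, -0.002,  0.   ]), 'joint_efforts': array([ 1.5700e-01, -5.3174e+01,  5.5000e+00, -1.0107e+01,  1.6000e-02,
        1.0000e-02, -1.0000e-03]), 'tool_pos': array([0.504, 0.31 , 0.106]), 'tool_rot': array([-0.001,  0.933, -0.359,  0.001]), 'ft_force': array([ 0.285,  0.516, -0.033]), 'ft_torque': array([ 0.028, -0.006,  0.035]), 'gripper_force': np.float64(0.0), 'grip_width': np.float64(0.039)}
137.6101187117292 0.17184688009030402
[-0.0059, -0.0068]
[-0.0055, -0.0071]
[-0.0051, -0.0074]
[-0.0048, -0.0076]
[-0.0043, -0.0079]
[-0.0039, -0.0081]
[-0.0035, -0.0083]
[-0.0031, -0.0085]
[-0.0026, -0.0086]
[-0.0022, -0.0087]
[-0.0017, -0.0088]
[-0.0012, -0.0089]
[-0.0008, -0.009]
[-0.0003, -0.009]
[0.0002, -0.009]
[0.0006, -0.009]
[0.0011, -0.0089]
[0.0016, -0.0089]
[0.002, -0.0088]
[0.0025, -0.0086]
```

Call:
drive_tool:
  rows:
    - [[0,0,0],0,1]
    - [[0,0,0],0,1]
    - [[0,0,0],4,1]
    - [[0,0,0],4,1]
    - [[0,0,0],4,1]
    - [[0,0,0],0,1]
    - [[0,0,0],0,1]
    - [[0,0,0],0,1]
    - [[0,0,0],0,1]
    - [[0,0,0],0,1]

```text
clock: 4.27
tool_pos: [0.5032, 0.3102, 0.1054]
tool_rot: [0.0, 0.966, -0.26, 0.0]
ft_force: [-0.1, -0.2, -0.1]
grip_width: 0.0851
gripper_force: 0.0
```

Run:
```python
from h import *
s=sense();print(s["qpos"].round(3),s["tool_rot"].round(3),s["tool_pos"].round(3),s["ft_force"].round(1))
```

```text
[-0.757  0.831  0.223  1.787 -0.313  0.559 -2.433] [ 0.     0.966 -0.26   0.   ] [0.503 0.31  0.105] [-0.1 -0.2 -0.1]
```

Call:
drive_tool:
  rows:
    - [[0,0,0],0,0]
    - [[0,0,0],0,0]
    - [[0,0,0],0,0]
    - [[0,0,0],0,0]
    - [[0,0,0],0,0]
    - [[0,0,0],0,0]
    - [[0,0,0],0,0]
    - [[0,0,0],0,0]
    - [[0,0,0],0,0]
    - [[0,0,0],0,0]

```text
clock: 5.1
tool_pos: [0.5034, 0.3114, 0.1059]
tool_rot: [-0.001, 0.966, -0.259, 0.0]
ft_force: [-0.6, 3.2, 5.3]
grip_width: 0.0227
gripper_force: 39.3
```

Call:
drive_tool:
  rows:
    - [[-0.006,-0.007,0],2.4,0]
    - [[-0.0055,-0.007,0],2.4,0]
    - [[-0.005,-0.0074,0],2.4,0]
    - [[-0.005,-0.0076,0],2.4,0]
    - [[-0.0043,-0.0079,0],2.4,0]
    - [[-0.004,-0.008,0],2.4,0]
    - [[-0.0035,-0.0083,0],2.4,0]
    - [[-0.003,-0.0085,0],2.4,0]
    - [[-0.0026,-0.0086,0],2.4,0]
    - [[-0.002,-0.0087,0],2.4,0]

```text
clock: 5.93
tool_pos: [0.4638, 0.2333, 0.1058]
tool_rot: [-0.002, 0.999, -0.05, 0.002]
ft_force: [2.6, 3.6, 2.0]
grip_width: 0.0229
gripper_force: 41.0
```

Call:
drive_tool:
  rows:
    - [[-0.0017,-0.0088,0],2.4,0]
    - [[-0.0012,-0.009,0],2.4,0]
    - [[-0.0008,-0.009,0],2.4,0]
    - [[-0.0003,-0.009,0],2.4,0]
    - [[0.0002,-0.009,0],2.4,0]
    - [[0.0006,-0.009,0],2.4,0]
    - [[0.001,-0.009,0],2.4,0]
    - [[0.0016,-0.0089,0],2.4,0]
    - [[0.002,-0.0088,0],2.4,0]
    - [[0.0025,-0.0086,0],2.4,0]

```text
clock: 6.77
tool_pos: [0.4676, 0.1428, 0.1058]
tool_rot: [-0.001, 0.987, 0.158, 0.002]
ft_force: [0.8, 4.5, 3.8]
grip_width: 0.0232
gripper_force: 41.1
```

Settle, open and rise.

Call:
drive_tool:
  rows:
    - [[0,0,0],0,0]
    - [[0,0,0],0,0]
    - [[0,0,0],0,1]
    - [[0,0,0],0,1]
    - [[0,0,0],0,1]
    - [[0,0,0],0,1]
    - [[0,0,0],0,1]
    - [[0,0,0],0,1]
    - [[0,0,0.02],0,1]
    - [[0,0,0.03],0,1]

```text
clock: 7.6
tool_pos: [0.4642, 0.1414, 0.1538]
tool_rot: [0.001, 0.988, 0.156, -0.003]
ft_force: [0.9, 0.8, 0.2]
grip_width: 0.0857
gripper_force: 0.0
```

Call:
drive_tool:
  rows:
    - [[0,0,0.04],0,1]
    - [[0,0,0.04],0,1]
    - [[0,0,0.04],0,1]
    - [[0,-0.02,0.02],0,1]
    - [[0,-0.035,0],0,1]
    - [[0,-0.035,0],0,1]
    - [[0,-0.035,0],0,1]
    - [[0,-0.035,0],0,1]
    - [[0,-0.035,0],0,1]
    - [[0,-0.035,0],0,1]

```text
clock: 8.43
tool_pos: [0.4655, -0.0896, 0.2953]
tool_rot: [-0.0, 0.988, 0.156, -0.0]
ft_force: [1.0, -0.9, 0.8]
grip_width: 0.0855
gripper_force: 0.0
```

Run:
```python
from h import *
g=cv2.cvtColor(get_image("top"),cv2.COLOR_RGB2BGR);cv2.imwrite("pics/top1.png",g)
s=sense();print(s["qpos"].round(3),s["tool_rot"].round(3),s["tool_pos"].round(3),s["ft_force"].round(1))
m=(g.max(2)<32).astype(np.uint8)
k,_,st,ce=cv2.connectedComponentsWithStats(m)
print([(ce[i].round(1).tolist(),st[i].tolist()) for i in range(1,k) if 12<st[i][4]<400 and 130<ce[i][0]<400 and ce[i][1]>100])
A=np.array([.631,.194]);h=at("top",204.6,130.2,.112)[:2]-A
```

```text
[ 0.138  0.404 -0.044  1.92   0.033  0.818 -1.194] [ 0.003  0.989  0.15  -0.001] [ 0.465 -0.099  0.295] [-0.1 -6.2  0.9]
[([258.5, 141.7], [256, 137, 7, 10, 57]), ([166.6, 170.6], [161, 166, 11, 10, 68]), ([364.6, 208.7], [363, 204, 5, 11, 19]), ([306.7, 235.8], [302, 225, 8, 23, 65]), ([237.7, 235.8], [234, 233, 8, 7, 45]), ([293.7, 241.3], [292, 238, 5, 8, 19]), ([346.4, 364.4], [340, 358, 14, 20, 96])]
```

View pics/top1.png

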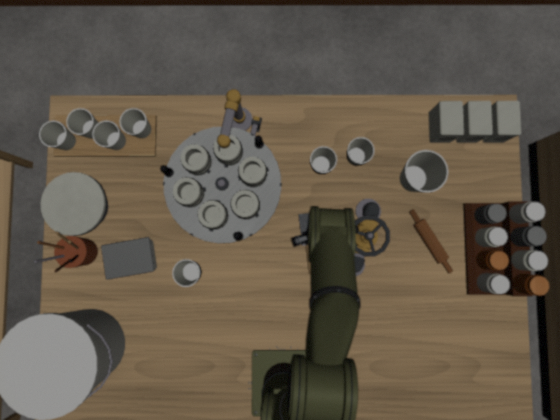

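The carousel has turned and clicked in: the handle is now at (238,236), and a mould stands under the spout again at (228,148). Next is the crank.

Call:
drive_tool:
  rows:
    - [[0.004,-0.025,0],0,1]
    - [[0.004,-0.025,0],0,1]
    - [[0.004,-0.025,0],0,1]
    - [[0.004,-0.025,0],0,1]
    - [[0,0,0],0,1]
    - [[0,0,0],0,1]
    - [[0,0,-0.01],0,1]
    - [[0,0,-0.01],0,1]
    - [[0,0,-0.01],0,1]
    - [[0,0,-0.01],0,1]

```text
clock: 9.32
tool_pos: [0.482, -0.1861, 0.2549]
tool_rot: [-0.001, 0.988, 0.157, -0.0]
ft_force: [-0.1, 0.2, 0.6]
grip_width: 0.0852
gripper_force: 0.0
```

Call:
drive_tool:
  rows:
    - [[0,-0.008,0],0,1]
    - [[0,-0.008,0],0,1]
    - [[0,0,-0.015],0,1]
    - [[0,0,-0.015],0,1]
    - [[0,0,-0.015],0,1]
    - [[0,0,-0.012],0,1]
    - [[0,0,0],0,0]
    - [[0,0,0],0,0]
    - [[0,0,0],0,0]
    - [[0,0,0],0,0]

```text
clock: 10.15
tool_pos: [0.4829, -0.2044, 0.1994]
tool_rot: [0.001, 0.988, 0.156, 0.001]
ft_force: [-0.2, 0.7, -0.5]
grip_width: 0.0388
gripper_force: 0.0
```

Call:
drive_tool:
  rows:
    - [[0,0,0],0,0]
    - [[0,0,0],0,0]
    - [[0,0,0],0,0]
    - [[0,0,0],0,0]
    - [[0,0,0],0,0]
    - [[0,0,0],0,0]
    - [[0,0,0],0,0]
    - [[0,0,0],0,0]
    - [[0,0,0],0,0]
    - [[0,0,0],0,0]

```text
clock: 10.98
tool_pos: [0.4827, -0.203, 0.1993]
tool_rot: [-0.0, 0.988, 0.156, 0.001]
ft_force: [-0.5, 3.2, 6.2]
grip_width: 0.0232
gripper_force: 39.2
```

```bash
cat >> h.py <<'E'
W=np.array([.4635,-.2555])
def ang():
    s=sense();d=s["tool_pos"][:2]-W;a=np.arctan2(d[1],d[0]);t=np.array([-np.sin(a),np.cos(a)])
    print("ang",np.degrees(a).round(1),"r",np.hypot(*d).round(4),"Ft",(s["ft_force"][:2]@t).round(1),"F",s["ft_force"].round(1),"z",s["tool_pos"][2].round(4),"w",s["grip_width"].round(4),s["gripper_force"].round(1),s["clock"].round(1));return np.degrees(a)
def steps(a,da,n,r=.056):
    p=W+r*np.array([np.cos(np.radians(a)),np.sin(np.radians(a))])
    out=[]
    for i in range(1,n+1):
        b=np.radians(a+da*i);q=W+r*np.array([np.cos(b),np.sin(b)]);d=np.round(q-p,3);p=p+d;out.append(d.tolist())
    print(out)
E
python3 - <<'E'
from h import *
a=ang();steps(a,12,30)
E
```

```text
Traceback (most recent call last):
  File "h.py", line 14, in ang
    print("ang",np.degrees(a).round(1),"r",np.hypot(*d).round(4),"Ft",(s["ft_force"][:2]@t).round(1),"F",s["ft_force"].round(1),"z",s["tool_pos"][2].round(4),"w",s["grip_width"].round(4),s["gripper_force"].round(1),s["clock"].round(1));return np.degrees(a)
                                                                                                                                                                  ^^^^^^^^^^^^^^^^^^^^^
AttributeError: 'float' object has no attribute 'round'
```

```bash
sed -i 's/s\["grip_width"\].round(4),s\["gripper_force"\].round(1),s\["clock"\].round(1)/round(float(s["grip_width"]),4),round(float(s["gripper_force"]),1),round(float(s["clock"]),2)/' h.py
python3 - <<'E'
from h import *
a=ang();steps(a,12,10);steps(a+120,12,10);steps(a+240,12,10)
E
```

```text
ang 69.9 r 0.0559 Ft 1.6 F [-0.5  3.2  6.2] z 0.1993 w 0.0232 39.2 10.98
[[-0.011, 0.003], [-0.012, 0.0], [-0.012, -0.002], [-0.01, -0.004], [-0.01, -0.007], [-0.008, -0.008], [-0.007, -0.01], [-0.004, -0.011], [-0.001, -0.011], [0.001, -0.012]]
[[0.003, -0.011], [0.006, -0.011], [0.007, -0.009], [0.009, -0.007], [0.011, -0.005], [0.011, -0.003], [0.012, -0.0], [0.011, 0.002], [0.011, 0.004], [0.01, 0.007]]
[[0.008, 0.008], [0.006, 0.01], [0.004, 0.011], [0.002, 0.012], [-0.001, 0.012], [-0.003, 0.011], [-0.005, 0.01], [-0.008, 0.009], [-0.009, 0.007], [-0.011, 0.006]]
```

Call:
drive_tool:
  rows:
    - [[-0.011,0.003,0],0,0]
    - [[-0.012,0,0],0,0]
    - [[-0.012,-0.002,0],0,0]
    - [[-0.01,-0.004,0],0,0]
    - [[-0.01,-0.007,0],0,0]
    - [[-0.008,-0.008,0],0,0]
    - [[-0.007,-0.01,0],0,0]
    - [[-0.004,-0.011,0],0,0]
    - [[-0.001,-0.011,0],0,0]
    - [[0.001,-0.012,0],0,0]

```text
clock: 11.82
tool_pos: [0.4085, -0.2661, 0.1993]
tool_rot: [0.0, 0.988, 0.156, 0.001]
ft_force: [2.4, 4.8, 6.9]
grip_width: 0.0231
gripper_force: 41.1
```

```bash
python3 -c "
from h import *
ang();print(sense()['qpos'].round(2),sense()['tool_rot'].round(3),sense()['tool_pos'])"
```

```text
ang -169.1 r 0.056 Ft -4.2 F [2.4 4.8 6.9] z 0.1993 w 0.0231 41.1 11.82
[ 0.53  0.56 -0.07  2.01  0.06  0.57 -0.84] [0.    0.988 0.156 0.001] [ 0.40849397 -0.26610214  0.19931601]
```

Call:
drive_tool:
  rows:
    - [[0.003,-0.011,0],0,0]
    - [[0.006,-0.011,0],0,0]
    - [[0.007,-0.009,0],0,0]
    - [[0.009,-0.007,0],0,0]
    - [[0.011,-0.005,0],0,0]
    - [[0.011,-0.003,0],0,0]
    - [[0.012,0,0],0,0]
    - [[0.011,0.002,0],0,0]
    - [[0.011,0.004,0],0,0]
    - [[0.01,0.007,0],0,0]

```text
clock: 12.65
tool_pos: [0.4976, -0.3002, 0.1993]
tool_rot: [0.0, 0.988, 0.155, -0.002]
ft_force: [-6.0, 0.8, 11.3]
grip_width: 0.0225
gripper_force: 41.5
```

Call:
drive_tool:
  rows:
    - [[0.008,0.008,0],0,0]
    - [[0.006,0.01,0],0,0]
    - [[0.004,0.011,0],0,0]
    - [[0.002,0.012,0],0,0]
    - [[-0.001,0.012,0],0,0]
    - [[-0.003,0.011,0],0,0]
    - [[-0.005,0.01,0],0,0]
    - [[-0.008,0.009,0],0,0]
    - [[-0.009,0.007,0],0,0]
    - [[0,0,0],0,0]

```text
clock: 13.48
tool_pos: [0.4924, -0.2076, 0.1993]
tool_rot: [-0.0, 0.988, 0.157, 0.0]
ft_force: [-1.1, 3.4, 8.3]
grip_width: 0.023
gripper_force: 41.2
```

```bash
python3 -c "
from h import *
a=ang();steps(a,3.5,10);steps(a+35,3.5,10);steps(a+70,3.5,10)"
```

```text
ang 58.9 r 0.056 Ft 2.7 F [-1.1  3.4  8.3] z 0.1993 w 0.023 41.2 13.48
[[-0.003, 0.002], [-0.003, 0.001], [-0.003, 0.001], [-0.003, 0.002], [-0.004, 0.0], [-0.003, 0.001], [-0.003, 0.001], [-0.004, -0.0], [-0.003, 0.0], [-0.004, -0.0]]
[[-0.003, -0.0], [-0.004, -0.001], [-0.003, -0.001], [-0.003, -0.001], [-0.004, -0.001], [-0.003, -0.001], [-0.003, -0.002], [-0.003, -0.001], [-0.003, -0.002], [-0.002, -0.002]]
[[-0.003, -0.002], [-0.002, -0.003], [-0.002, -0.002], [-0.002, -0.003], [-0.002, -0.003], [-0.002, -0.002], [-0.002, -0.004], [-0.001, -0.003], [-0.002, -0.003], [-0.001, -0.003]]
```

Call:
drive_tool:
  rows:
    - [[-0.003,0.002,0],0,0]
    - [[-0.003,0.001,0],0,0]
    - [[-0.003,0.001,0],0,0]
    - [[-0.003,0.002,0],0,0]
    - [[-0.004,0,0],0,0]
    - [[-0.003,0.001,0],0,0]
    - [[-0.003,0.001,0],0,0]
    - [[-0.004,0,0],0,0]
    - [[-0.003,0,0],0,0]
    - [[-0.004,0,0],0,0]
  newtons: 30

```text
clock: 14.32
tool_pos: [0.4623, -0.1996, 0.1993]
tool_rot: [-0.0, 0.988, 0.157, 0.002]
ft_force: [3.6, 2.6, 8.4]
grip_width: 0.0234
gripper_force: 41.1
```

```bash
python3 -c "
from h import *
ang()
for k in range(8):steps(93.9+35*k,3.5,10)"
```

```text
ang 91.3 r 0.0559 Ft -3.7 F [3.6 2.6 8.4] z 0.1993 w 0.0234 41.1 14.32
[[-0.003, -0.0], [-0.004, -0.001], [-0.003, -0.001], [-0.003, -0.001], [-0.004, -0.001], [-0.003, -0.001], [-0.003, -0.002], [-0.003, -0.001], [-0.003, -0.002], [-0.002, -0.002]]
[[-0.003, -0.002], [-0.002, -0.003], [-0.002, -0.002], [-0.002, -0.003], [-0.002, -0.003], [-0.002, -0.002], [-0.002, -0.004], [-0.001, -0.003], [-0.002, -0.003], [-0.001, -0.003]]
[[-0.001, -0.003], [-0.0, -0.004], [-0.001, -0.003], [-0.0, -0.003], [-0.0, -0.004], [0.0, -0.003], [0.0, -0.004], [0.001, -0.003], [0.001, -0.003], [0.001, -0.004]]
[[0.001, -0.003], [0.002, -0.003], [0.001, -0.003], [0.002, -0.003], [0.002, -0.003], [0.002, -0.003], [0.002, -0.002], [0.003, -0.003], [0.002, -0.002], [0.003, -0.002]]
[[0.003, -0.002], [0.003, -0.002], [0.003, -0.001], [0.003, -0.002], [0.003, -0.001], [0.003, -0.001], [0.004, -0.001], [0.003, -0.0], [0.004, -0.001], [0.003, 0.0]]
[[0.003, 0.0], [0.004, 0.0], [0.003, 0.001], [0.004, 0.0], [0.003, 0.001], [0.003, 0.001], [0.003, 0.002], [0.003, 0.001], [0.003, 0.002], [0.003, 0.002]]
[[0.003, 0.002], [0.002, 0.002], [0.003, 0.002], [0.002, 0.003], [0.003, 0.003], [0.002, 0.002], [0.001, 0.003], [0.002, 0.003], [0.002, 0.003], [0.001, 0.003]]
[[0.001, 0.003], [0.001, 0.004], [0.001, 0.003], [0.0, 0.003], [0.001, 0.004], [-0.0, 0.003], [-0.0, 0.003], [-0.001, 0.004], [-0.0, 0.003], [-0.001, 0.004]]
```

Call:
drive_tool:
  rows:
    - [[-0.003,0,0],0,0]
    - [[-0.004,-0.001,0],0,0]
    - [[-0.003,-0.001,0],0,0]
    - [[-0.003,-0.001,0],0,0]
    - [[-0.004,-0.001,0],0,0]
    - [[-0.003,-0.001,0],0,0]
    - [[-0.003,-0.002,0],0,0]
    - [[-0.003,-0.001,0],0,0]
    - [[-0.003,-0.002,0],0,0]
    - [[-0.002,-0.002,0],0,0]

```text
clock: 15.15
tool_pos: [0.4408, -0.2049, 0.1994]
tool_rot: [-0.002, 0.987, 0.161, 0.01]
ft_force: [25.2, 23.3, -8.1]
grip_width: 0.0231
gripper_force: 39.8
```

Call:
drive_tool:
  rows:
    - [[0,0,0],0,0]
    - [[0,0,0],0,0]
    - [[0,0,0],0,0]
    - [[0.003,0.002,0],0,0]
    - [[0.003,0.002,0],0,0]
    - [[0.003,0.002,0],0,0]
    - [[0.003,0.002,0],0,0]
    - [[0,0,0],0,0]
    - [[0,0,0],0,0]
    - [[0,0,0],0,0]

```text
clock: 15.98
tool_pos: [0.4419, -0.204, 0.1993]
tool_rot: [-0.0, 0.988, 0.156, 0.001]
ft_force: [-0.1, 3.5, 10.6]
grip_width: 0.0231
gripper_force: 41.7
```

```bash
python3 -c "
from h import *
a=ang();print(sense()['tool_rot'].round(3))
steps(a,-9,10)"
```

```text
ang 112.7 r 0.0559 Ft -1.2 F [-0.1  3.5 10.6] z 0.1993 w 0.0231 41.7 15.98
[-0.     0.988  0.156  0.001]
[[0.008, 0.003], [0.009, 0.001], [0.009, 0.0], [0.008, -0.001], [0.009, -0.003], [0.008, -0.004], [0.007, -0.005], [0.006, -0.006], [0.005, -0.007], [0.004, -0.008]]
```

The force rose to about 32 N at roughly 113°, so this is the stop. Now back off 90°.

Call:
drive_tool:
  rows:
    - [[0.008,0.003,0],0,0]
    - [[0.009,0.001,0],0,0]
    - [[0.009,0,0],0,0]
    - [[0.008,-0.001,0],0,0]
    - [[0.009,-0.003,0],0,0]
    - [[0.008,-0.004,0],0,0]
    - [[0.007,-0.005,0],0,0]
    - [[0.006,-0.006,0],0,0]
    - [[0.005,-0.007,0],0,0]
    - [[0.004,-0.008,0],0,0]

```text
clock: 16.82
tool_pos: [0.515, -0.2334, 0.1993]
tool_rot: [-0.001, 0.988, 0.157, 0.001]
ft_force: [-0.7, 3.6, 10.2]
grip_width: 0.0232
gripper_force: 41.5
```

Call:
drive_tool:
  rows:
    - [[0,0,0],0,0]
    - [[0,0,0],0,0]
    - [[0,0,0],0,1]
    - [[0,0,0],0,1]
    - [[0,0,0],0,1]
    - [[0,0,0],0,1]
    - [[0,0,0],0,1]
    - [[0,0,0],0,1]
    - [[0,0,0.02],0,1]
    - [[0,0,0.03],0,1]

```text
clock: 17.65
tool_pos: [0.512, -0.234, 0.2462]
tool_rot: [-0.002, 0.988, 0.156, -0.003]
ft_force: [-0.1, -0.2, 0.1]
grip_width: 0.0855
gripper_force: 0.0
```

Call:
drive_tool:
  rows:
    - [[0,0,0.03],0,1]
    - [[0,0,0.03],0,1]
    - [[0,0,0.03],0,1]
    - [[0,0.02,0.01],0,1]
    - [[0,0.035,0],0,1]
    - [[0,0.035,0],0,1]
    - [[0,0.035,0],0,1]
    - [[0,0.03,0],0,1]
    - [[0,0,0],0,1]
    - [[0,0,0],0,1]

```text
clock: 18.48
tool_pos: [0.5141, -0.0778, 0.3483]
tool_rot: [-0.0, 0.987, 0.158, -0.0]
ft_force: [0.7, -0.6, 0.7]
grip_width: 0.0852
gripper_force: 0.0
```

Run:
```python
from h import *
ims=[cv2.cvtColor(get_image(n),cv2.COLOR_RGB2BGR) for n in("top","scene")]
cv2.imwrite("pics/end.png",cv2.convertScaleAbs(np.vstack([cv2.resize(i[100:290,140:460],(506,300)) for i in ims]),alpha=1.6))
for g,n in zip(ims,("top","scene")):
    k,_,st,ce=cv2.connectedComponentsWithStats((g.max(2)<32).astype(np.uint8))
    print(n,[(ce[i].round(1).tolist(),int(st[i][4])) for i in range(1,k) if 12<st[i][4]<400 and 150<ce[i][0]<400 and 100<ce[i][1]<300])
b=np.radians(23);p=np.r_[W+.056*np.array([np.cos(b),np.sin(b)]),.21];print("expect",px("top",p),px("scene",p))
```

```text
top [([258.5, 141.7], 57), ([166.4, 170.5], 68), ([364.9, 214.5], 92), ([290.1, 221.0], 24), ([237.9, 235.7], 44)]
scene [([209.0, 189.4], 85), ([316.3, 192.6], 38), ([202.6, 225.7], 14), ([386.7, 239.3], 79), ([302.9, 263.9], 84)]
expect (np.float64(364.3413377993113), np.float64(217.4405226786804)) (np.float64(209.56245054228867), np.float64(186.70955488187178))
```

View pics/end.png

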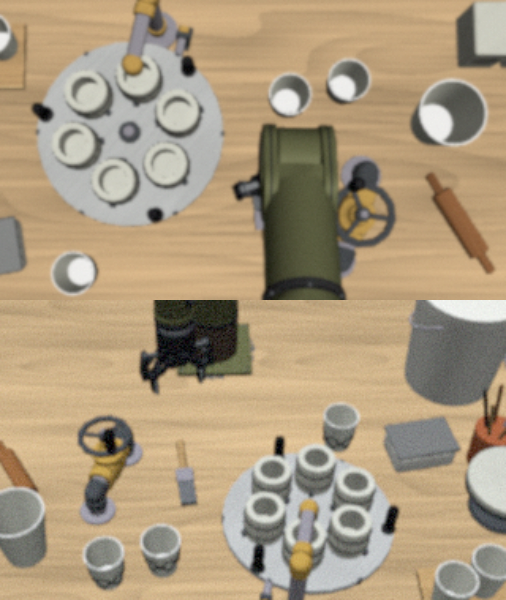

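The end pictures show the crank grip at top (365,215) and scene (209,189), where 90° short of the stop should put it. A mould stands under the spout, the ware hasn't moved and the gripper is clear of everything.

```bash
python3 -c "
from workcell import *
print(sign_off())"
```

```text
the job is handed in; nothing more can be done
None
```

I turned the carousel one place and the next mould stands under the spout; the handwheel was cranked to its stop, backed off about 90° and released, and I handed the job in at about 18.6 s (no verdict came back).

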